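# Find the rocking crock cover and seat it

## Task

One of the four identical wooden covers on the white crocks is not seated: press each lightly near its edge until you find the one that rocks under the finger, then push that cover firmly down until it is fully home. Press the sound covers only lightly, never hard. Only press, with the fingertips: do not pull or lift any cover, and leave everything else on the counter where it is.

Things in the scene. Friction and masses are not known exactly. Their poses are not given: they have to be found in the camera images.
- cover_a: One of four covers that look alike, any of which may be the unseated one: round pale wooden lid, flat top, 96 mm across, its skirt reaching 23 mm down over a white stoneware crock 86 mm across, fixed to the counter. Origin at the centre of its flat top, 76 to 82 mm above the counter (crocks differ, so height does not tell which is unseated); z up
- cover_b: The second of the four covers; same size and origin as cover_a. True of all four: a cover that is sound lies on a soft seal; pressed anywhere it sinks level, about 1 mm for every 2 N, without tipping, and springs back
- cover_c: The third of the four covers; same size and origin as cover_a. True of all four: the cover that is unseated pivots about the centre of its top; pressed near any edge it tips about 0.13 rad (7 degrees; 4 mm down at 32 mm from the centre) under less than 1 N until that side lies on the crock rim, and swings level when let go; it does not go home that way
- cover_d: The fourth of the four covers; same size and origin as cover_a. True of all four: the cover that is unseated, pressed in the middle, stays up until pushed with about 16 N, then goes down 5 mm onto its seat and stays there, no longer rocking
- brownie_0: loose bystander, to be left alone: slab of chocolate brownie, 59 x 76 x 36 mm. Origin at the centre of its underside
- brownie_1: loose bystander, to be left alone: slab of chocolate brownie, 58 x 76 x 36 mm. Origin at the centre of its underside
- tape_roll: loose bystander, to be left alone: flat roll of tan tape, 76 mm across, 18 mm high. Origin at the centre of its underside
- ramekin: loose bystander, to be left alone: small white open dish, 82 mm across, 48 mm high. Origin at the centre of its underside
- sugar_shaker: loose bystander, to be left alone: pale shaker with a domed cap, 67 mm across, 114 mm high. Origin at the centre of its underside
- choc_muffin_4: loose bystander, to be left alone: chocolate muffin in a paper case, 92 mm across, 93 mm high. Origin at the centre of its underside
- pastry_brush: loose bystander, to be left alone: flat pastry brush with a wooden handle, 34 x 205 x 12 mm, long along its y. Origin at the centre of its underside
Things that resemble listed ones, but are neither listed nor needed, are in the scene too. Leave any blue look-alike of the part that bears cover_b alone.

How it is judged (in metres and radians):
On the way:
1. the unseated cover has been pressed near its edge and has rocked (tipped more than 0.05 rad, about 3 degrees) (angle between any of cover_a, cover_b, cover_c, cover_d's own z axis and vertical above 0.05 rad), for 0.05 s.
At the end, for the whole second after the job is handed in: The unseated cover has gone down onto its seat (one cover rests 4 to 6.3 mm below its start, which only the unseated one can); all covers are level within 0.03 rad and at rest; the bystanders are within 30 mm of where they stood (distance of any of cover_a, cover_b, cover_c, cover_d from where it was at the start of the episode above 0.004 m and distance of each of cover_a, cover_b, cover_c, cover_d from where it was at the start of the episode below 0.0063 m and angle between each of cover_a, cover_b, cover_c, cover_d's own z axis and vertical below 0.03 rad and linear speed of each of cover_a, cover_b, cover_c, cover_d below 0.01 m/s and distance of each of brownie_0, brownie_1, tape_roll, ramekin, sugar_shaker, choc_muffin_4, pastry_brush from where it was at the start of the episode below 0.03 m); the robot touches nothing.
It fails at once if a sound cover is pressed hard, with more than about 12 N (it sinks over 6.3 mm), or any cover is lifted by over 6.3 mm; the unseated one goes down only 5 mm, however hard it is pushed (distance of any of cover_a, cover_b, cover_c, cover_d from where it was at the start of the episode above 0.0063 m).
It fails at once if a bystander is pushed, lifted or carried more than 30 mm (distance of any of brownie_0, brownie_1, tape_roll, ramekin, sugar_shaker, choc_muffin_4, pastry_brush from where it was at the start of the episode above 0.03 m).
It also fails if it takes over 48 s, if anything falls off the work surface, if the arm or the gripper's body presses on something with over 40 N, if the wrist force passes 120 N, or if a joint passes its speed limit or range.

## Robot

A 6-joint arm with a two-finger parallel gripper is mounted at the origin on a cart in front of the work surface, level with it; the furniture and walls round the work are solid. World frame = base frame: x ahead of the robot, y to its left, z up, the work surface at z = 0. Lengths are in mm, angles in degrees, forces in N, time in s.
With the tool pointing down it reaches from about 150 to 775 mm from the base axis. Payload 6.1 kg.
Tool frame: the origin (TCP) lies on the centre line of the jaws, within the pads' length; the fingertips stand 22 mm ahead of it and the grasp point (between the pads) lies 3 mm ahead of it; z points along the fingers, y is the line along which they close (so a half turn about z gives the same grasp; the last joint's range is limited). The gripper opens to 85 mm and grips with 20 to 120 N. Pads are 22 mm wide; open, the fingers measure 114 mm over their backs; the gripper's body (76 mm by 85 mm) begins 54 mm behind the grasp point. The pads swing forward as they close: fully open they stand 13 mm farther back than shut.
Start: joints at [-75.745, 7.208, -2.269, 80.523, 0, 90], TCP at [129.271, -508.82, 253.295] pointing down, gripper open.
Joint ranges: [-155.77, 155.77], [-54.66, 111.73], [-72.52, 77.12], [-102.08, 115.82], [-83.92, 84.16], [-180, 180]. Speed limits (degrees/s): [136.94, 136.94, 172.46, 180, 180, 180].

## Interface

Orientations are given as [roll, pitch, yaw] about the fixed x, y, z axes, in that order (R = Rz(yaw) Ry(pitch) Rx(roll)).
In Python, from plant import env gives the robot as it stands.
- The arm moves only by the tool arm_command, never from a script. Its argument "commands" is a list of rows, each a list of 2 entries, a list of its own where there are three numbers: the shift along the world's x, y, z in mm, then the turn, a rotation vector about the world's x, y, z in degrees. In form: [[[tx, ty, tz], [wx, wy, wz]], ...]. A call has 1 to 10 rows; each row shifts and turns the commanded pose from where the row before left it; what a row does not reach is not made up. A row lasts 1/10 s, in which the tool goes at most 50 mm and 8.59 degrees, less where a joint would pass 70% of its speed; a pose out of reach is approached as far as the arm can. A call with a gripper value outside its range is refused whole. "claw" is the gripper command: -1 is shut, 1 is fully open, values between are in proportion, set as the call begins (left out, the last holds). The fingers move at their own pace and stop on an object; "squeeze" is the grip in N (left out, the last holds). Time passes only in rows, so rows that do not move let the fingers close. It gives the time, the measured TCP pose, the force, the opening and the grip force at its end, in the units of the state.
- env.get_obs(): the state, without advancing time (a new reading comes with each control period).
- env.capture(name): name is "scene" or "top"; returns a dict with "pixels" (384x512x3 uint8, blue, green, red), "vfov" (degrees; the focal length in pixels is half the picture's height over the tangent of half this angle, whatever the lens; pixels are square), "cx", "cy" (the principal point, pixels), "camera_from_world" (4x4, takes a point from world to camera coordinates). Camera axes: x right, y down, z forward; pixel columns grow to the right and rows downward; lengths in mm; the calibration is good to about 2 mm. A picture is of the moment at which its call begins. There is no depth.
- env.close_job(): hands the job in; it is judged then, once.
The state is a dict: "clock": time; "qpos": joint angles; "qvel": joint speeds; "tau": joint torques, N m; "tcp_pos": TCP position; "tcp_rot": TCP orientation; "force": force on the tool from outside, world axes, zero at the start; "moment": the same for the moment, N m; "grip_width": finger opening in mm; "grasp_force": force on a finger pad.
Only numpy, scipy, OpenCV 4.12 (cv2) and the standard library are available. Lean on these libraries where they do the work, as an engineer would, in place of code of your own. Each camera call takes 0.05 s, during which the arm holds its last target. There are 200 camera calls.

## Working session

There is one attempt and no reset: what is moved stays moved. The work goes in short steps, Python scripts to look and compute and a tool call to move; the robot and the scene stay as the last step left them, time stands still between calls to the robot, and variables do not carry over. Pictures are saved under pics/ and viewed, at most 10 in all, crops included, and the job is handed in when it is done.

Besides the shell and the picture viewer there is one more tool, called after "Request:" in YAML: its name, and indented under it one key for each argument. arm_command: Moves the arm, as the interface text tells. Its arguments: {"type":"object","properties":{"commands":{"type":"array","items":{"type":"array"}},"claw":{"type":"number"},"squeeze":{"type":"number"}},"required":["commands"]}

```bash
mkdir -p pics
cat > h.py <<'E'
from plant import env
import cv2, numpy as np
def snap(n,f):
    d=env.capture(n); cv2.imwrite(f'pics/{f}.png',d['pixels']); 
    np.savez(f'pics/{f}.npz',**{k:d[k] for k in('vfov','cx','cy','camera_from_world')}); return d
def ray(f,u,v,z):
    d=np.load(f'pics/{f}.npz'); F=192/np.tan(np.radians(d['vfov'])/2); T=d['camera_from_world']
    r=T[:3,:3].T@np.array([(u-d['cx'])/F,(v-d['cy'])/F,1]); c=-T[:3,:3].T@T[:3,3]
    return c+r*(z-c[2])/r[2]
E
python3 - <<'E'
from h import *
a=snap('top','top0'); b=snap('scene','sc0')
for d in(a,b): 
  T=d['camera_from_world'];print(d['vfov'],d['pixels'].shape,-T[:3,:3].T@T[:3,3],d['cx'],d['cy'])
E
python3 -c "
import cv2
for f in('top0','sc0'):
  i=cv2.imread(f'pics/{f}.png');cv2.imwrite(f'pics/{f}b.png',cv2.resize(i,(800,600),interpolation=cv2.INTER_CUBIC))"
```

```text
42.579211511899366 (384, 512, 3) [ 392.93030613  -70.94071933 1865.16277576] 250.27867823733624 197.26375887180836
44.23834203614816 (384, 512, 3) [ -654.57954055 -1157.35626828   776.77799146] 259.0237622833772 196.7313269963499
```

View pics/top0b.png

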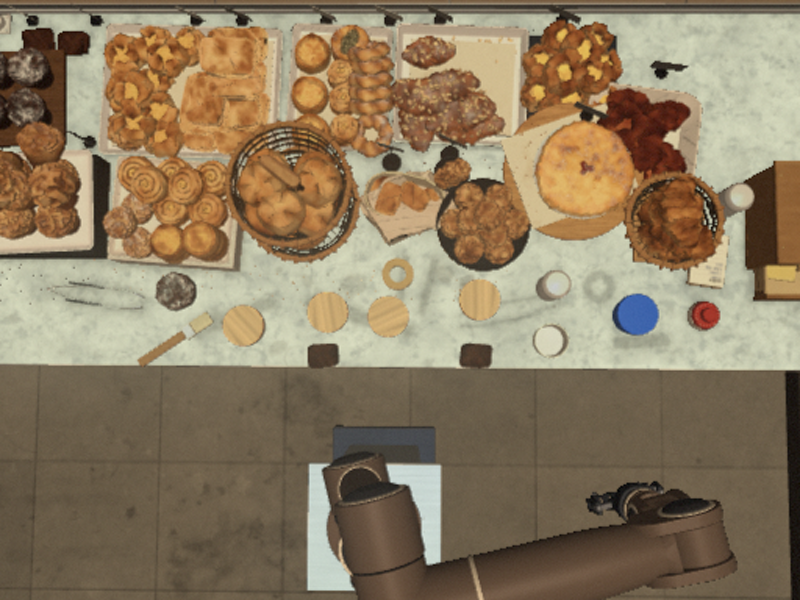

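View pics/sc0b.png

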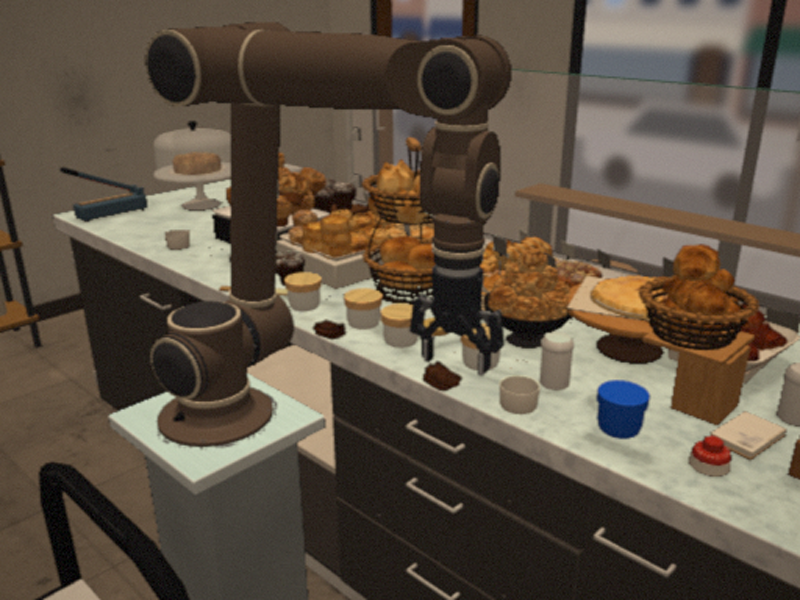

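The top view shows the four wooden covers at about (243,326), (328,312), (388,316) and (480,299) in the enlarged picture. The brownies, tape, shaker and ramekin lie around them. The scene view shows the blue crock, which I'll leave alone. Next I'll refine the centres.

Run:
```python
from h import *
i=cv2.imread('pics/top0.png'); hsv=cv2.cvtColor(i,cv2.COLOR_BGR2HSV)
big=cv2.resize(i[165:240,130:330],None,fx=4,fy=4,interpolation=cv2.INTER_CUBIC)
for u,v in((155.5,208.6),(210,199.7),(248.5,202),(307,191.4)):
    u0,v0=int(u)-18,int(v)-18
    h=hsv[v0:v0+37,u0:u0+37]
    m=((h[...,1]>70)&(h[...,2]>120)).astype(np.uint8)
    n,l,s,c=cv2.connectedComponentsWithStats(m); k=l[18,18]
    cc=c[k]+[u0,v0]; print(cc,s[k],ray('top0',*cc,79).round(1))
    cv2.circle(big,(int((cc[0]+.5-130)*4),int((cc[1]+.5-165)*4)),52,(0,0,255),1)
cv2.imwrite('pics/crop.png',big)
for n,u,v,z in(('tape',397,273,18),('shaker',554,285,100),('ramekin',549,340,48),('br0',323,355,36),('br1',476,355,36),('muffin',176,291,80),('brushend',202,322,12),('basket',293,260,60),('bowl',483,268,60)): print(n,ray('top0',u*.64,v*.64,z).round())
o=env.get_obs();print({k:np.round(o[k],2) for k in('tcp_pos','tcp_rot','force','clock','grip_width')})
```

```text
[155.20216606 207.9801444 ] [  5   5  27  27 554] [476.6 306.4  79. ]
[209.27706422 199.3412844 ] [  5   6  26  26 545] [509.1 109.6  79. ]
[248.00182815 202.22669104] [  5   6  27  26 547] [499.4 -31.4  79. ]
[306.46279492 191.3938294 ] [  5   6  26  26 551] [ 539.9 -243.4   79. ]
tape [607. -52.  18.]
shaker [ 571. -414.  100.]
ramekin [ 447. -411.   48.]
br0 [408. 122.  36.]
br1 [ 410. -241.   36.]
muffin [555. 464.  80.]
brushend [486. 419.  12.]
basket [632. 194.  60.]
bowl [ 615. -255.   60.]
{'tcp_pos': array([ 129.18, -508.5 ,  252.6 ]), 'tcp_rot': array([-179.92,    0.  ,   14.25]), 'force': array([ 0.03, -0.01, -0.22]), 'clock': np.float64(0.1), 'grip_width': np.float64(85.15)}
```

View pics/crop.png

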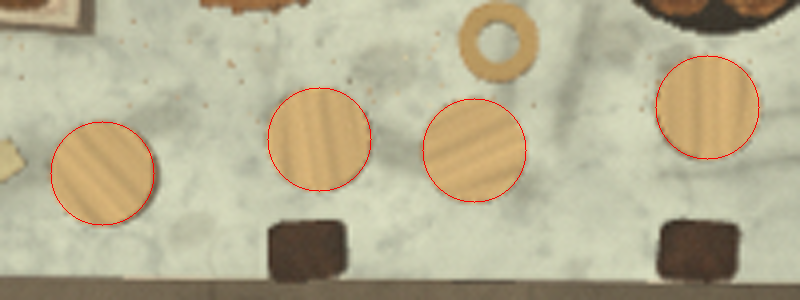

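The red circles fit the covers. Centres are about (477,306), (509,110), (499,-31) and (540,-243). I'll press each one at its near edge with the gripper shut, starting with the last.

Request:
arm_command:
  commands:
    - [[38, 26.6, 0], [0, 0, 0]]
    - [[38, 26.6, 0], [0, 0, 0]]
    - [[38, 26.6, 0], [0, 0, 0]]
    - [[38, 26.6, 0], [0, 0, 0]]
    - [[38, 26.6, 0], [0, 0, 0]]
    - [[38, 26.6, 0], [0, 0, 0]]
    - [[38, 26.6, 0], [0, 0, 0]]
    - [[38, 26.6, 0], [0, 0, 0]]
    - [[38, 26.6, 0], [0, 0, 0]]
    - [[37, 26.6, 0], [0, 0, 0]]
  claw: -1
  squeeze: 20

```text
clock: 1.1
tcp_pos: [509.6, -241.3, 252.9]
tcp_rot: [-180.0, 0.0, 14.3]
force: [-0.3, 0.4, 0.5]
grip_width: 0.2
grasp_force: 0.0
```

Request:
arm_command:
  commands:
    - [[0, 0, -20], [0, 0, 0]]
    - [[0, 0, -25], [0, 0, 0]]
    - [[0, 0, -25], [0, 0, 0]]
    - [[0, 0, -25], [0, 0, 0]]
    - [[0, 0, -20], [0, 0, 0]]
    - [[0, 0, -10], [0, 0, 0]]
    - [[0, 0, -5], [0, 0, 0]]
    - [[0, 0, 0], [0, 0, 0]]
    - [[0, 0, 0], [0, 0, 0]]

```text
clock: 2.0
tcp_pos: [508.8, -243.1, 124.3]
tcp_rot: [180.0, -0.1, 14.3]
force: [0.1, -1.3, 0.5]
grip_width: 0.1
grasp_force: 0.0
```

Request:
arm_command:
  commands:
    - [[0, 0, -2], [0, 0, 0]]
    - [[0, 0, -2], [0, 0, 0]]
    - [[0, 0, 0], [0, 0, 0]]

```text
clock: 2.3
tcp_pos: [508.3, -242.9, 119.4]
tcp_rot: [180.0, -0.0, 14.3]
force: [0.4, -0.3, -0.1]
grip_width: 0.1
grasp_force: 0.0
```

Request:
arm_command:
  commands:
    - [[0, 0, -2], [0, 0, 0]]
    - [[0, 0, -1], [0, 0, 0]]
    - [[0, 0, 0], [0, 0, 0]]

```text
clock: 2.6
tcp_pos: [508.1, -242.8, 116.1]
tcp_rot: [-180.0, 0.0, 14.3]
force: [-0.9, -0.5, -0.3]
grip_width: -0.0
grasp_force: 0.0
```

Request:
arm_command:
  commands:
    - [[0, 0, -2], [0, 0, 0]]
    - [[0, 0, -1], [0, 0, 0]]
    - [[0, 0, 0], [0, 0, 0]]

```text
clock: 2.9
tcp_pos: [508.1, -242.8, 113.1]
tcp_rot: [-180.0, 0.0, 14.3]
force: [-0.0, -0.1, 1.1]
grip_width: -0.1
grasp_force: 0.0
```

Request:
arm_command:
  commands:
    - [[0, 0, -2], [0, 0, 0]]
    - [[0, 0, 0], [0, 0, 0]]

```text
clock: 3.1
tcp_pos: [508.2, -242.8, 111.0]
tcp_rot: [-180.0, 0.0, 14.3]
force: [-0.1, -0.1, -0.1]
grip_width: -0.5
grasp_force: 0.0
```

Request:
arm_command:
  commands:
    - [[0, 0, -2], [0, 0, 0]]
    - [[0, 0, 0], [0, 0, 0]]

```text
clock: 3.3
tcp_pos: [508.1, -242.8, 109.0]
tcp_rot: [-180.0, 0.0, 14.3]
force: [-0.6, 0.3, 0.4]
grip_width: -0.2
grasp_force: 0.0
```

Request:
arm_command:
  commands:
    - [[0, 0, -2], [0, 0, 0]]
    - [[0, 0, 0], [0, 0, 0]]

```text
clock: 3.5
tcp_pos: [508.2, -242.8, 107.0]
tcp_rot: [-180.0, 0.0, 14.3]
force: [0.6, -0.8, 0.9]
grip_width: 0.1
grasp_force: 0.0
```

Request:
arm_command:
  commands:
    - [[0, 0, -2], [0, 0, 0]]
    - [[0, 0, 0], [0, 0, 0]]

```text
clock: 3.7
tcp_pos: [508.1, -242.8, 105.0]
tcp_rot: [-180.0, 0.0, 14.3]
force: [-0.2, 0.7, 0.4]
grip_width: 0.0
grasp_force: 0.0
```

Request:
arm_command:
  commands:
    - [[0, 0, -2], [0, 0, 0]]
    - [[0, 0, 0], [0, 0, 0]]

```text
clock: 3.9
tcp_pos: [508.1, -242.8, 103.0]
tcp_rot: [-180.0, 0.0, 14.3]
force: [0.5, 0.4, -0.3]
grip_width: -0.1
grasp_force: 0.0
```

Request:
arm_command:
  commands:
    - [[0, 0, -1], [0, 0, 0]]
    - [[0, 0, 0], [0, 0, 0]]

```text
clock: 4.1
tcp_pos: [508.2, -242.8, 102.1]
tcp_rot: [-180.0, 0.0, 14.3]
force: [0.0, -0.2, -0.8]
grip_width: 0.0
grasp_force: 0.0
```

Request:
arm_command:
  commands:
    - [[0, 0, -1], [0, 0, 0]]
    - [[0, 0, 0], [0, 0, 0]]

```text
clock: 4.3
tcp_pos: [508.3, -242.8, 101.2]
tcp_rot: [-180.0, 0.0, 14.3]
force: [-1.1, 0.0, 0.1]
grip_width: 0.0
grasp_force: 0.1
```

Request:
arm_command:
  commands:
    - [[0, 0, -1], [0, 0, 0]]
    - [[0, 0, 0], [0, 0, 0]]

```text
clock: 4.5
tcp_pos: [508.3, -242.8, 100.3]
tcp_rot: [180.0, -0.0, 14.3]
force: [-0.3, 0.1, 0.4]
grip_width: 0.1
grasp_force: 0.2
```

Request:
arm_command:
  commands:
    - [[0, 0, -1], [0, 0, 0]]
    - [[0, 0, 0], [0, 0, 0]]

```text
clock: 4.7
tcp_pos: [508.4, -242.8, 99.3]
tcp_rot: [180.0, -0.0, 14.3]
force: [-0.0, 0.5, 1.0]
grip_width: -0.1
grasp_force: 0.3
```

Request:
arm_command:
  commands:
    - [[0, 0, -1], [0, 0, 0]]
    - [[0, 0, 0], [0, 0, 0]]

```text
clock: 4.9
tcp_pos: [508.4, -242.9, 98.5]
tcp_rot: [180.0, -0.0, 14.3]
force: [-0.5, 0.0, 2.9]
grip_width: -0.1
grasp_force: 1.2
```

The force stayed small for about 4 mm and then stiffened, so this one may be the rocker. I'll check with the camera.

Run:
```python
from h import *
d=snap('scene','sc1'); i=d['pixels']
F=192/np.tan(np.radians(d['vfov'])/2);T=d['camera_from_world']
p=T[:3,:3]@np.array([540,-243,79])+T[:3,3]; u,v=(F*p[:2]/p[2]+[d['cx'],d['cy']]).astype(int); print(u,v)
a=cv2.imread('pics/sc0.png')
c=cv2.resize(i[v-45:v+45,u-60:u+60],None,fx=6,fy=6,interpolation=cv2.INTER_CUBIC)
cv2.imwrite('pics/c1.png',c)
```

```text
307 212
```

View pics/c1.png

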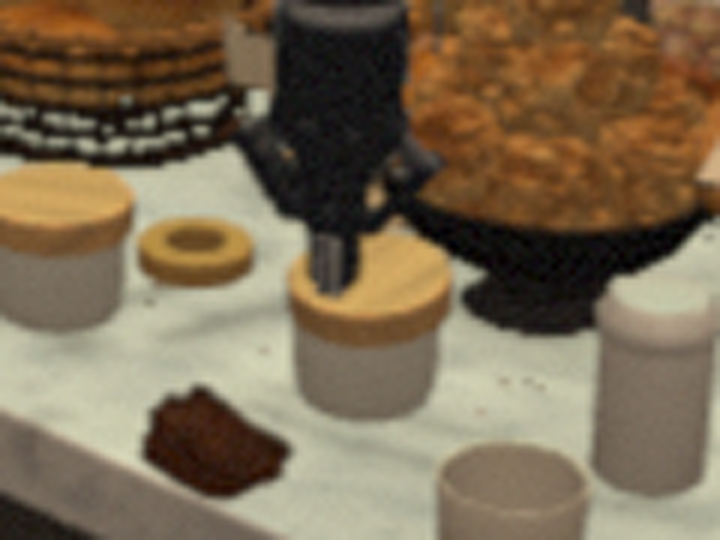

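Request:
arm_command:
  commands:
    - [[0, 0, -1], [0, 0, 0]]
    - [[0, 0, 0], [0, 0, 0]]

```text
clock: 5.15
tcp_pos: [508.5, -242.9, 98.2]
tcp_rot: [180.0, -0.1, 14.3]
force: [-1.3, 1.5, 6.5]
grip_width: 0.0
grasp_force: 3.7
```

The finger sits on the near side of the cover, with its tip at about (335,285) in the crop. The stiffness jumped to about 12 N/mm after soft travel, which fits the rocker resting on its rim. I'll lift off and compare pictures to confirm the tilt.

Request:
arm_command:
  commands:
    - [[0, 0, 4], [0, 0, 0]]
    - [[0, 0, 6], [0, 0, 0]]
    - [[0, 0, 6], [0, 0, 0]]
    - [[32, 0, 0], [0, 0, 0]]
    - [[0, 0, 0], [0, 0, 0]]
    - [[0, 0, 0], [0, 0, 0]]

```text
clock: 5.75
tcp_pos: [540.4, -242.7, 113.1]
tcp_rot: [-180.0, 0.0, 14.3]
force: [0.1, 0.3, 0.1]
grip_width: 0.2
grasp_force: 0.0
```

Run:
```python
from h import *
d=snap('scene','sc2'); a=cv2.imread('pics/sc1.png')
f=lambda i:cv2.resize(i[240-70:285,340-90:395] if 0 else i[200:240,290:350],None,fx=6.5,fy=6.5,interpolation=cv2.INTER_CUBIC)
cv2.imwrite('pics/c2.png',np.hstack([f(a),f(d['pixels'])]))
```

```text
(no output)
```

View pics/c2.png

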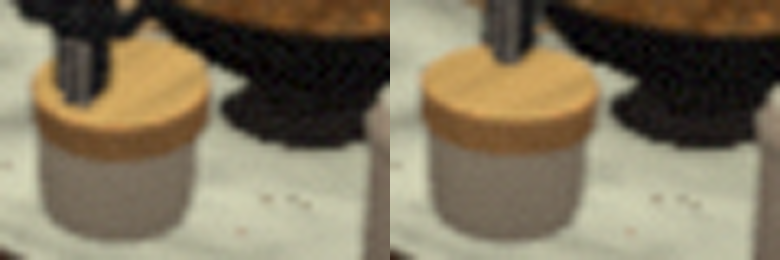

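Pressed (left), the cover's far edge is about 7 px higher than when released (right), so it does rock. Now I'll press its centre, lightly at first to make sure it stays up.

Request:
arm_command:
  commands:
    - [[0, 0, -5], [0, 0, 0]]
    - [[0, 0, -4], [0, 0, 0]]
    - [[0, 0, -2], [0, 0, 0]]
    - [[0, 0, -1], [0, 0, 0]]
    - [[0, 0, 0], [0, 0, 0]]

```text
clock: 6.3
tcp_pos: [539.6, -242.7, 101.8]
tcp_rot: [-180.0, 0.0, 14.2]
force: [-3.2, 0.6, 5.1]
grip_width: 0.2
grasp_force: 2.4
```

Request:
arm_command:
  commands:
    - [[0, 0, -1], [0, 0, 0]]
    - [[0, 0, -1], [0, 0, 0]]
    - [[0, 0, 0], [0, 0, 0]]

```text
clock: 6.6
tcp_pos: [539.6, -242.8, 101.1]
tcp_rot: [180.0, -0.0, 14.2]
force: [-6.1, 2.3, 11.8]
grip_width: 0.5
grasp_force: 6.5
```

Request:
arm_command:
  commands:
    - [[0, 0, -1.5], [0, 0, 0]]
    - [[0, 0, -1.5], [0, 0, 0]]
    - [[0, 0, -1], [0, 0, 0]]
    - [[0, 0, 0], [0, 0, 0]]

```text
clock: 7.0
tcp_pos: [539.6, -242.8, 97.2]
tcp_rot: [180.0, -0.0, 14.2]
force: [-6.0, 3.0, 13.4]
grip_width: -0.3
grasp_force: 7.0
```

Request:
arm_command:
  commands:
    - [[0, 0, -2], [0, 0, 0]]
    - [[0, 0, -2], [0, 0, 0]]
    - [[0, 0, 0], [0, 0, 0]]

```text
clock: 7.3
tcp_pos: [539.7, -242.8, 96.2]
tcp_rot: [179.9, -0.1, 14.2]
force: [-12.7, 4.8, 32.8]
grip_width: 0.1
grasp_force: 16.0
```

The cover went down 5 mm and bottomed firmly at 33 N. I'll withdraw and check.

Request:
arm_command:
  commands:
    - [[0, 0, 5], [0, 0, 0]]
    - [[0, 0, 10], [0, 0, 0]]
    - [[0, 0, 25], [0, 0, 0]]
    - [[0, 0, 40], [0, 0, 0]]
    - [[0, 0, 40], [0, 0, 0]]
    - [[0, 0, 20], [0, 0, 0]]
    - [[0, 0, 0], [0, 0, 0]]
    - [[0, 0, 0], [0, 0, 0]]
    - [[0, 0, 0], [0, 0, 0]]

```text
clock: 8.2
tcp_pos: [539.8, -242.6, 229.7]
tcp_rot: [-179.9, 0.1, 14.3]
force: [-0.2, -0.4, 0.2]
grip_width: -0.3
grasp_force: 0.0
```

Run:
```python
from h import *
d=snap('scene','sc3'); a=cv2.imread('pics/sc2.png')
f=lambda i:cv2.resize(i[200:240,290:350],None,fx=6.5,fy=6.5,interpolation=cv2.INTER_CUBIC)
cv2.imwrite('pics/c3.png',np.hstack([f(a),f(d['pixels'])]))
```

```text
(no output)
```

View pics/c3.png

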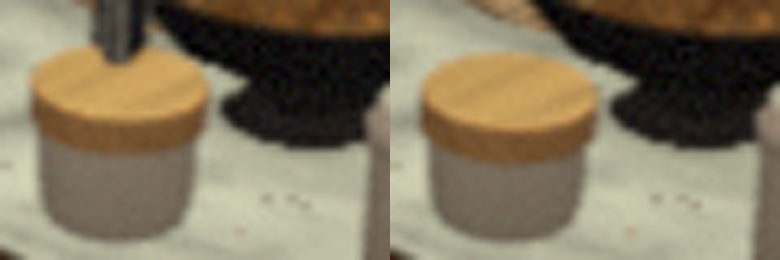

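Compared with before (left), the cover (right) is level and sits about 8 px lower in the crop, roughly 5 mm. The gripper is clear, so I'm handing in.

```bash
python3 -c "
from plant import env
print(env.close_job())"
```

```text
the job is handed in; nothing more can be done
None
```

The unseated cover was the first one I pressed, the rightmost at about (540, -243): it rocked at its edge, then went down 5 mm when pushed in the middle and stayed level; I touched nothing else and handed the job in, but no verdict came back.

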